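Fit the reference sleeve and hold the sprung plunger at its mark

TASK

Set up the spring-extension stand for a reading: slide the tall brass sleeve over the black knob and down the guide tube until it sits fully on the stand's shoulder, and let go of it. Then grip the black knob and pull the plunger up against its spring until the red band on the rod is level with the top edge of the sleeve, and finish holding it still there without letting go. Leave the short aluminium sleeve and everything else on the table where it is.

Things in the scene. Friction and masses are not known exactly. Their poses are not given: they have to be found in the camera images.
- stand: Spring-extension stand, fixed to the table, round about its upright z axis; origin at the centre of its underside, on the table. Grey round foot 100 mm across and 14 mm high at its rim, a pedestal 40 mm across up to a flat shoulder at z = 40 mm, then a steel guide tube 22 mm across from 40 to 68 mm with a chamfered top. A plunger (steel rod 10 mm across, with a black knob on top) comes straight up out of the tube; with it fully in, the knob spans z = 78 to 104 mm.
- shoulder (a point): Centre of the flat shoulder, on the stand's axis, 40 mm above the table, where the underside of the sleeve comes to rest. The top edge of the seated tall sleeve is 32 mm above it.
- extension (a joint): Extension of the plunger in m, straight up: 0 fully in (it starts there), 0.065 at its end stop. The red band is level with the seated tall sleeve's top edge at 0.050. Spring and weight pull the plunger back in with about 3 N at 0, rising 0.8 N per 10 mm to about 7 N at 0.050; let go, it snaps back to 0.
- red_band (a point): Middle of the red band on the rod, on the axis; the band is 8 mm tall. Hidden in the stand at the start (22 mm above the table), it rises with the plunger.
- plunger: The plunger: steel rod with a black ribbed round knob fixed on its top, the knob 21 mm across and 26 mm tall with a chamfered top; origin at the centre of the knob's underside, z up. With the plunger in, the knob's underside is 6 mm above the top edge of the seated tall sleeve.
- tall_sleeve: Plain brass sleeve (ring), 42 mm outside, bore 26 mm, 32 mm tall, about 90 g, standing loose on the table; origin at the centre of its underside, z along its axis. Both ends are alike. It passes over the knob with 2.5 mm and over the tube with 2 mm to spare all round.
- sleeve_middle (a point): Middle of the tall brass sleeve, on its axis, 16 mm from either end.
- short_sleeve: Aluminium sleeve of the same diameters but only 18 mm tall, standing loose; the wrong one, to be left alone. Origin at the centre of its underside. The two sleeves may stand in each other's place.
- torch_green: Bystander: black torch with a green ring, 32x104x32 mm, lying; origin at the centre of its underside.
- tape_blue: Bystander: roll of blue tape, 52x52x28 mm; origin at the centre of its underside.
- amethyst: Bystander: purple amethyst, 58x80x42 mm; origin at the centre of its underside.
- jasper: Bystander: brown jasper stone, 26x30x18 mm; origin at the centre of its underside.
Mind the look-alikes: they are no part of the job. What is shaped like the tall_sleeve but white is not meant.

How it is judged:
On the way:
1. the tall sleeve sits on the shoulder, let go, with the plunger still in (horizontal distance between sleeve_middle and shoulder below 0.005 m and z of sleeve_middle in the frame of shoulder between 0.013 and 0.019 m and angle between the z axis of tall_sleeve and the z axis of shoulder, either way round below 0.08 rad and contact force between the fingers and tall_sleeve below 0.3 N and value of joint extension below 0.006 m), for 0.2 s.
At the end, for the whole second after the job is handed in: The tall sleeve sits on the shoulder (5 mm off axis, 3 mm in height, 0.08 rad tilt at most), untouched by the fingers; the fingers alone hold the knob (over 2 N), the plunger still and pulled out 50 mm within 4.5 mm, so that the red band is level with the sleeve's top edge (horizontal distance between sleeve_middle and shoulder below 0.005 m and z of sleeve_middle in the frame of shoulder between 0.013 and 0.019 m and angle between the z axis of tall_sleeve and the z axis of shoulder, either way round below 0.08 rad and value of joint extension between 0.0455 and 0.0545 m and velocity of joint extension between -0.004 and 0.004 m/s and contact force between the fingers and plunger above 2 N and contact force between the fingers and tall_sleeve below 0.3 N and contact force between tall_sleeve and plunger below 0.3 N); the arm keeps its last pose, push and grip.
It fails at once if the short aluminium sleeve is moved more than 30 mm (distance of short_sleeve from where it was at the start of the episode above 0.03 m).
It fails at once if the green torch is moved more than 30 mm (distance of torch_green from where it was at the start of the episode above 0.03 m).
It fails at once if the blue tape is moved more than 30 mm (distance of tape_blue from where it was at the start of the episode above 0.03 m).
It fails at once if the amethyst is moved more than 30 mm (distance of amethyst from where it was at the start of the episode above 0.03 m).
It fails at once if the jasper is moved more than 30 mm (distance of jasper from where it was at the start of the episode above 0.03 m).
It also fails if it takes over 54 s, if anything falls off the work surface, if the arm or the gripper's body presses on something with over 40 N, if the wrist force passes 120 N, or if a joint passes its speed limit or range.

ROBOT

A 6-joint arm with a two-finger parallel gripper is mounted at the origin on a cart in front of the work surface, level with it; the furniture and walls round the work are solid. World frame = base frame: x ahead of the robot, y to its left, z up, the work surface at z = 0. Lengths are in m, angles in rad, forces in N, time in s.
With the tool pointing down it reaches from about 0.4 to 0.825 m from the base axis. Payload 7 kg.
Tool frame: the origin (TCP) lies midway between the tips of the shut fingers; the grasp point (between the pads) lies 19 mm behind it (arm.grip_depth is the distance from the TCP to the grasp point, in m); y points along the fingers, z is the direction in which the jaws open and shut, and the axes are right-handed (so a half turn about y gives the same grasp; the last joint's range is limited). The gripper opens to 85 mm and grips with 20 to 120 N. Pads are 22 mm wide; open, the fingers measure 114 mm over their backs; the gripper's body (76 mm by 85 mm) begins 54 mm behind the grasp point. The pads swing forward as they close: fully open they stand 13 mm farther back than shut.
Start: joints at [1.406, 0.359, 0.012, 0, -1.224, -0.288], TCP at [0.295, 0.607, 0.231] pointing down, gripper open.
Joint ranges: [-3.07, 3.07], [-1.43, 2.12], [-1.02, 1.25], [-3.03, 1.67], [-3.05, -0], [-3.03, 3.03]. Speed limits (rad/s): [2.39, 2.39, 3.01, 3.14, 3.14, 3.14].

INTERFACE

Orientations are given as [roll, pitch, yaw] about the fixed x, y, z axes, in that order (R = Rz(yaw) Ry(pitch) Rx(roll)).
In Python, from rig import monitor, optics, job, arm gives the robot as it stands.
- The arm moves only by the tool step_arm, never from a script. Its arguments are lists of equal length, an entry for each row: "rot": the turn, a rotation vector about the tool's x, y, z in degrees, a list of three; "translation": the shift along the tool's x, y, z in m, a list of three; "grip": the closure, from 0 (fully open) to 1 (shut). A call has 1 to 8 rows; each row shifts and turns the commanded pose from where the row before left it, along the tool's axes as they then stand; what a row does not reach is not made up. A row lasts 1/8 s, in which the tool goes at most 62.5 mm and 10.7 degrees, less where a joint would pass 70% of its speed; a pose out of reach is approached as far as the arm can. A call is refused whole if a number of a shift passes 0.0625 or a number of a turn 10.7, either way. A call with a gripper value outside its range is refused whole. The fingers move at their own pace and stop on an object; "newtons" is the grip in N (left out, the last holds). Time passes only in rows, so rows that do not move let the fingers close. It gives the time, the measured TCP pose, the force and the opening at its end, in the units of the state.
- monitor.get_state(): the state, without advancing time (a new reading comes with each control period).
- optics.capture(name): name is "side" or "top"; returns a dict with "pixels" (384x512x3 uint8, red, green, blue), "K" (3x3 intrinsics, pixels), "k1" (the pictures are not rectified: a ray, as slopes to the right and down, at radius r is drawn at 1 + k1 r^2 times it, then the intrinsics apply), "eye" and "rotation" of the camera in the world. Camera axes: x right, y up, looking along -z (the intrinsics and any distortion apply to the point x, -y, -z); pixel columns grow to the right and rows downward; lengths in m; the calibration is good to about 2 mm. A picture is of the moment at which its call begins. There is no depth.
- job.finish_job(): hands the job in, once; it reports no verdict.
The state is a dict: "clock": time; "qpos": joint angles; "qd": joint speeds; "joint_efforts": joint torques, N m; "position": TCP position; "ee_rot": TCP orientation; "contact_force": force on the tool from outside, world axes, zero at the start; "ft_torque": the same for the moment, N m; "opening": finger opening in m.
Only numpy, scipy, OpenCV 4.12 (cv2) and the standard library are available. Lean on these libraries where they do the work, as an engineer would, in place of code of your own. Each camera call takes 0.05 s, during which the arm holds its last target.

## Working session

There is one attempt and no reset: what is moved stays moved. The work goes in short steps, Python scripts to look and compute and a tool call to move; the robot and the scene stay as the last step left them, time stands still between calls to the robot, and variables do not carry over. Pictures are saved under pics/ and viewed, and the job is handed in when it is done.

Besides the shell and the picture viewer there is one more tool, called as name(argument=value, ...), one argument or row to a line, values as JSON. step_arm: Moves the arm, as the interface text tells. Its arguments: {"type":"object","properties":{"rot":{"type":"array","items":{"type":"array","items":{"type":"number"}}},"translation":{"type":"array","items":{"type":"array","items":{"type":"number"}}},"grip":{"type":"array","items":{"type":"number"}},"newtons":{"type":"number"}},"required":["rot","translation","grip"]}

```bash
mkdir -p pics; ls; cat > h.py <<'E'
import numpy as np, cv2
from rig import monitor, optics, job, arm
def cap(n,f):
    c=optics.capture(n); cv2.imwrite('pics/'+f+'.png',c['pixels'][:,:,::-1]); np.save('pics/'+f+'.npy',c,allow_pickle=True); return c
def load(f): return np.load('pics/'+f+'.npy',allow_pickle=True).item()
def crop(f,u0,v0,u1,v1,s,out):
    i=cv2.imread('pics/'+f+'.png')[v0:v1,u0:u1]; cv2.imwrite('pics/'+out+'.png',cv2.resize(i,None,fx=s,fy=s,interpolation=cv2.INTER_CUBIC))
def ray(c,u,v):
    K=np.array(c['K']); d=np.array([(u-K[0,2])/K[0,0],(v-K[1,2])/K[1,1]]); p=d.copy()
    for _ in range(30): p=d/(1+c['k1']*(p@p))
    return np.array(c['eye']),np.array(c['rotation'])@np.array([p[0],-p[1],-1.])
def atz(c,u,v,z):
    e,d=ray(c,u,v); return e+d*(z-e[2])/d[2]
def proj(c,P):
    q=np.array(c['rotation']).T@(np.array(P)-np.array(c['eye'])); x=np.array([q[0],-q[1]])/-q[2]
    x=x*(1+c['k1']*(x@x)); K=np.array(c['K']); return np.array([K[0,0]*x[0]+K[0,2],K[1,1]*x[1]+K[1,2]])
E
python3 - <<'E'
from h import *
for n in('side','top'):
    c=cap(n,n+'0'); print(n,c['K'],c['k1'],c['eye'],c['rotation'])
print(monitor.get_state(), arm.grip_depth)
E
```

```text
pics
side [[363.87498078   0.         260.26201678]
 [  0.         363.87498078 187.61254774]
 [  0.           0.           1.        ]] -0.01831849058285885 [0.67690051 0.95233951 0.80262475] [ 0.92148068 -0.01202996  3.02927085]
top [[453.45022939   0.         265.78136673]
 [  0.         453.45022939 190.85711758]
 [  0.           0.           1.        ]] 0.014037072812200641 [0.48090644 0.02835621 1.36755181] [ 0.06557171 -0.01296152 -1.55105474]
{'clock': 0.1, 'qpos': array([ 1.40610490e+00,  3.59307596e-01,  1.11671464e-02, -3.26889890e-04,
       -1.22411028e+00, -2.88107500e-01]), 'qd': array([ 0.00013506, -0.00218877,  0.00291025, -0.00089867, -0.00063012,
        0.00057063]), 'joint_efforts': array([-2.62667978e-03, -5.84763086e+01,  2.94108832e+01,  6.95451513e+00,
       -3.15886078e-03,  7.68849731e-06]), 'position': array([0.29512683, 0.60658427, 0.23046628]), 'ee_rot': array([-1.56931455e+00,  1.18640923e-04,  2.68868252e+00]), 'contact_force': array([-0.5481435 , -0.76632046, -0.06811666]), 'ft_torque': array([-0.00855143,  0.01190196,  0.02944779]), 'opening': 0.08521863339142656} 0.0187
```

```bash
python3 - <<'E'
s=open('h.py').read()
s=s.replace("def cap(","from scipy.spatial.transform import Rotation as Ro\ndef cap(",1).replace("np.array(c['rotation'])","Ro.from_euler('xyz',c['rotation']).as_matrix()")
open('h.py','w').write(s)
E
```

```text
(no output)
```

View pics/side0.png

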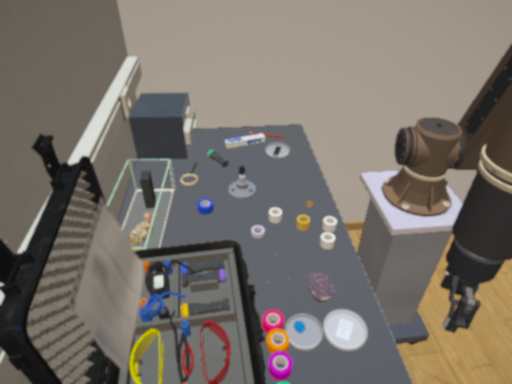

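View pics/top0.png

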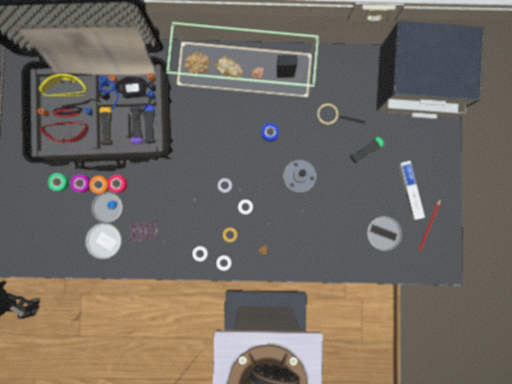

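```bash
python3 - <<'E'
from h import *
crop('top0',190,150,330,280,5,'t1')
crop('side0',220,155,350,255,6,'s1')
E
```

```text
(no output)
```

View pics/t1.png

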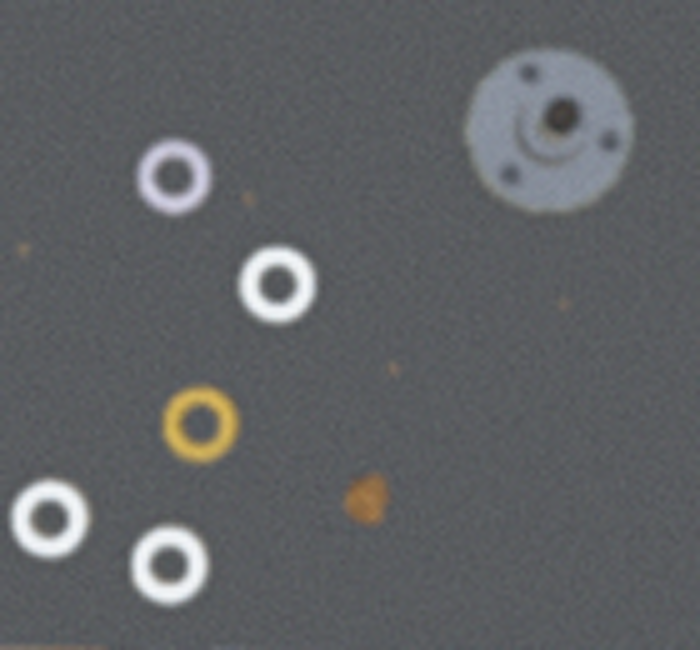

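View pics/s1.png

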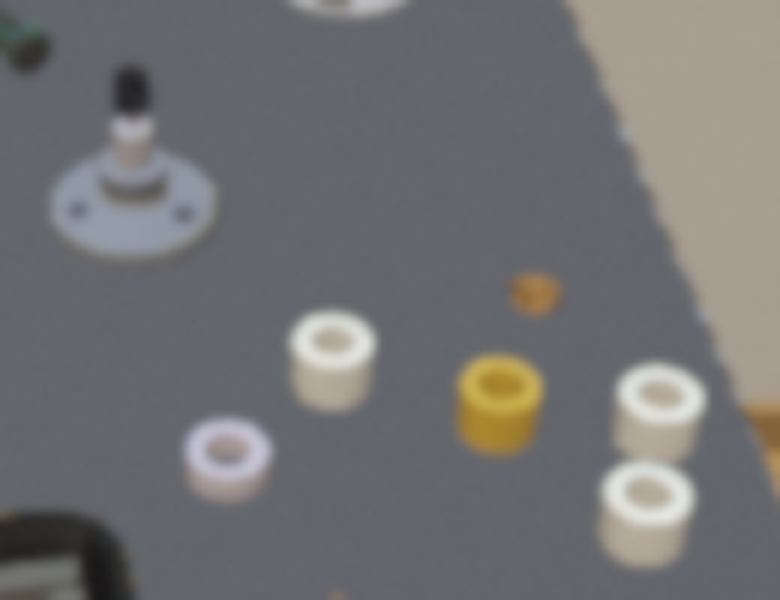

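```bash
python3 - <<'E'
from h import *
t=load('top0'); s=load('side0')
def T(x,y): return ((x+.5)/5-.5+190,(y+.5)/5-.5+150)
def S(x,y): return ((x+.5)/6-.5+220,(y+.5)/6-.5+155)
print('brass top',atz(t,*T(201,425),.032))
print('brass side',atz(s,*S(501,385),.032), 'ring center top ellipse')
print('foot top',atz(t,*T(549.5,130),.014*.9),'knobtop',atz(t,*T(563,115),.104))
print('foot side',atz(s,*S(133,200),.013),'knobtop',atz(s,*S(131,73),.104))
hsv=cv2.cvtColor(t['pixels'],cv2.COLOR_RGB2HSV); m=cv2.inRange(hsv,(15,100,100),(30,255,255)); m[:,:210]=0;m[:,250:]=0;m[:220]=0;m[255:]=0
cs,_=cv2.findContours(m,cv2.RETR_EXTERNAL,cv2.CHAIN_APPROX_NONE); print([cv2.fitEllipse(c) for c in cs if len(c)>10])
# predictions
for z in(0,.032):
  for n,c in(('t',t),('s',s)): print(n,z,proj(c,[.37,.1,z]))
for n,u,v,z in(('short',174,177,.018),('w1',278,285,.032),('w2',50,519,.032),('w3',170,565,.032),('jas',367,500,.01)): print(n,atz(t,*T(u,v),z))
E
```

```text
brass top [0.43836408 0.1156445  0.032     ]
brass side [0.43757954 0.11906269 0.032     ] ring center top ellipse
foot top [ 0.61822598 -0.08781951  0.0126    ] knobtop [ 0.61756567 -0.08742915  0.104     ]
foot side [ 0.61707692 -0.08489142  0.013     ] knobtop [ 0.61649889 -0.08517686  0.104     ]
[((229.74752807617188, 234.4480743408203), (13.501507759094238, 14.189053535461426), 79.8260269165039)]
t 0 [235.16797776 257.3336773 ]
s 0 [321.36533541 220.75114617]
t 0.032 [234.57169777 258.21886996]
s 0.032 [322.49845915 213.3757291 ]
short [0.58481779 0.13632353 0.018     ]
w1 [0.52126402 0.07243239 0.032     ]
w2 [0.38208577 0.20228011 0.032     ]
w3 [0.35674299 0.13165417 0.032     ]
jas [0.39515801 0.01733772 0.01      ]
```

step_arm(
  rot=[
    [0,9.5,0],
    [0,9.5,0],
    [0,0,0],
    [0,0,0],
    [0,0,0],
    [0,0,0],
    [0,0,0],
    [0,0,0],
  ],
  translation=[
    [0,0,0],
    [0,0,0],
    [-0.045,0,0.0245],
    [-0.045,0,0.0245],
    [-0.045,0,0.0245],
    [-0.045,0,0.0245],
    [-0.045,0,0.0245],
    [-0.045,0,0.0245],
  ],
  grip=[0,0,0,0,0,0,0,0],
  newtons=40,
)

```text
clock: 1.1
position: [0.3826, 0.3104, 0.2311]
ee_rot: [-1.571, -0.0, 2.357]
contact_force: [1.2, 0.3, 0.2]
opening: 0.0855
```

step_arm(
  rot=[
    [0,0,0],
    [0,0,0],
    [0,0,0],
    [0,0,0],
    [0,0,0],
  ],
  translation=[
    [-0.045,0,0.0245],
    [-0.045,0,0.0245],
    [-0.045,0,0.0245],
    [-0.04,0,0.022],
    [0,0,0],
  ],
  grip=[0,0,0,0,0],
)

```text
clock: 1.72
position: [0.439, 0.1184, 0.2311]
ee_rot: [-1.57, -0.0, 2.353]
contact_force: [0.1, 0.5, -0.4]
opening: 0.0856
```

```bash
cat >> h.py <<'E'
def go(x,y,z):
    s=monitor.get_state(); R=Ro.from_euler('xyz',s['ee_rot']).as_matrix()
    d=np.array([x,y,z])-s['position']
    Rt=None
    yaw=s['ee_rot'][2]; Rt=(Ro.from_euler('z',yaw)*Ro.from_euler('x',-np.pi/2)).as_matrix()
    print('t',s['clock'],'pos',s['position'].round(4),'rot',np.degrees(s['ee_rot']).round(2),'F',s['contact_force'].round(2),'open',round(s['opening'],4))
    print('tool delta',(R.T@d).round(4),'rotfix deg',np.degrees(Ro.from_matrix(R.T@Rt).as_rotvec()).round(2))
E
python3 -c "
from h import *
go(.438,.117,.06)"
```

```text
t 1.725 pos [0.439  0.1184 0.2311] rot [-8.9970e+01 -1.0000e-02  1.3484e+02] F [ 0.08  0.48 -0.35] open 0.0856
tool delta [-0.0003  0.1711  0.0016] rotfix deg [-0.03  0.    0.01]
```

step_arm(
  rot=[
    [0,0,0],
    [0,0,0],
    [0,0,0],
    [0,0,0],
    [0,0,0],
  ],
  translation=[
    [0,0.045,0.0016],
    [0,0.045,0],
    [0,0.045,0],
    [0,0.036,0],
    [0,0,0],
  ],
  grip=[0,0,0,0,0],
)

```text
clock: 2.35
position: [0.4361, 0.119, 0.0582]
ee_rot: [-1.565, -0.001, 2.357]
contact_force: [0.3, 0.2, 0.7]
opening: 0.0854
```

```bash
python3 -c "
from h import *
cap('side','side1');cap('top','top1')
crop('side1',250,150,370,250,6,'s2');crop('top1',190,190,290,280,7,'t2')
go(.438,.117,.003)"
```

```text
t 2.45 pos [0.4382 0.1204 0.061 ] rot [-8.9990e+01  2.0000e-02  1.3511e+02] F [0.18 0.19 1.5 ] open 0.0855
tool delta [-0.0022  0.058   0.0026] rotfix deg [-0.01 -0.   -0.02]
```

View pics/s2.png

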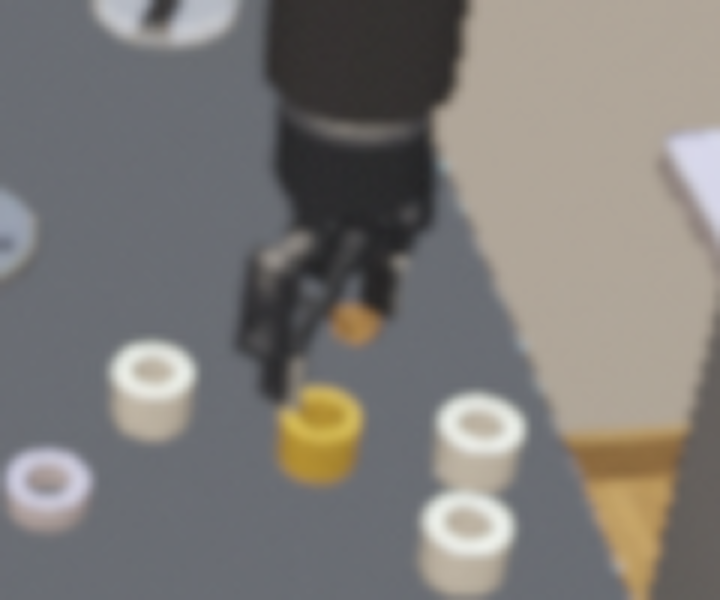

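View pics/t2.png

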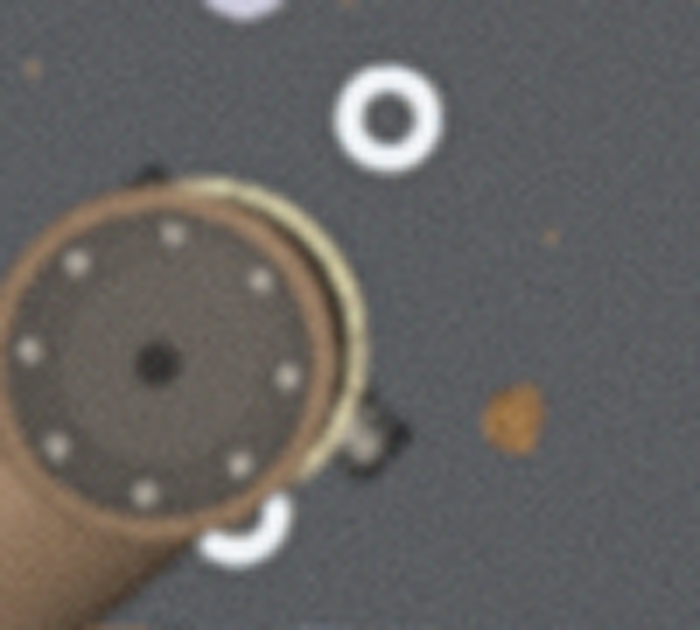

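step_arm(
  rot=[
    [0,0,0],
    [0,0,0],
    [0,0,0],
    [0,0,0],
  ],
  translation=[
    [-0.001,0.025,0.0026],
    [-0.001,0.025,0],
    [0,0.008,0],
    [0,0,0],
  ],
  grip=[0,0,0,0],
)

```text
clock: 2.95
position: [0.438, 0.1171, 0.0031]
ee_rot: [-1.572, 0.0, 2.357]
contact_force: [-0.4, -0.2, -0.4]
opening: 0.0851
```

```bash
python3 -c "
from h import *
cap('side','side2')
crop('side2',250,150,370,250,6,'s3')
go(.438,.117,.003)"
```

```text
t 3.0 pos [0.4382 0.1172 0.0034] rot [-9.0090e+01  2.0000e-02  1.3508e+02] F [ 0.26 -0.08  1.39] open 0.0856
tool delta [-0.      0.0004  0.0002] rotfix deg [ 0.09  0.   -0.02]
```

View pics/s3.png

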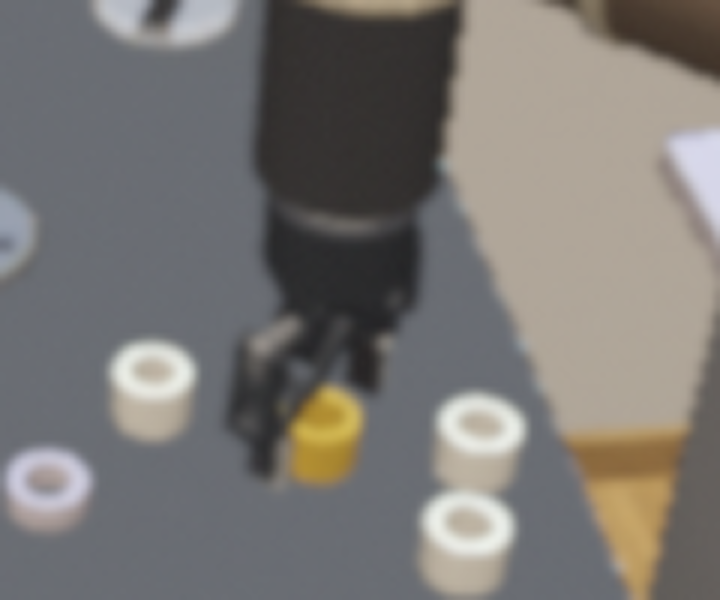

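The fingers straddle the brass sleeve (at crop 322,435), clear of the white rings. Closing.

step_arm(
  rot=[
    [0,0,0],
    [0,0,0],
    [0,0,0],
    [0,0,0],
    [0,0,0],
    [0,0,0],
  ],
  translation=[
    [0,0,0],
    [0,0,0],
    [0,0,0],
    [0,0,0],
    [0,0,0],
    [0,0,0],
  ],
  grip=[0.4,0.6,0.8,0.8,0.8,0.8],
  newtons=40,
)

```text
clock: 3.75
position: [0.4378, 0.1168, 0.0031]
ee_rot: [-1.572, 0.0, 2.357]
contact_force: [-3.4, -0.2, 8.6]
opening: 0.0415
```

step_arm(
  rot=[
    [0,0,0],
    [0,0,0],
    [0,0,0],
    [0,0,0],
    [0,0,0],
    [0,0,0],
  ],
  translation=[
    [0,-0.02,0],
    [0,-0.04,0],
    [0,-0.045,0],
    [0,-0.045,0],
    [0,-0.03,0],
    [0,0,0],
  ],
  grip=[0.8,0.8,0.8,0.8,0.8,0.8],
)

```text
clock: 4.5
position: [0.4384, 0.1173, 0.1848]
ee_rot: [-1.576, 0.001, 2.357]
contact_force: [0.3, 0.3, -1.4]
opening: 0.0412
```

```bash
python3 -c "
from h import *
cap('side','side3')
crop('side3',250,130,370,230,6,'s4')
go(.6175,-.0865,.18)"
```

```text
t 4.55 pos [0.4375 0.1168 0.1831] rot [-90.13  -0.   135.04] F [-1.04 -0.14 -2.36] open 0.0411
tool delta [-0.271   0.003   0.0167] rotfix deg [ 0.13 -0.    0.  ]
```

View pics/s4.png

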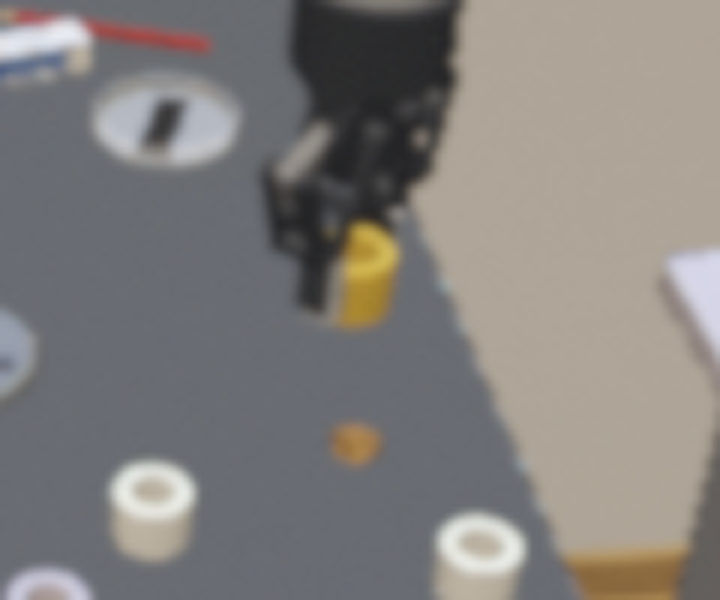

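step_arm(
  rot=[
    [0,0,0],
    [0,0,0],
    [0,0,0],
    [0,0,0],
    [0,0,0],
    [0,0,0],
    [0,0,0],
  ],
  translation=[
    [-0.025,0,0.0028],
    [-0.045,0,0.0028],
    [-0.05,0,0.0028],
    [-0.05,0,0.0028],
    [-0.05,0,0.0028],
    [-0.05,0,0.0028],
    [0,0.02,0],
  ],
  grip=[0.8,0.8,0.8,0.8,0.8,0.8,0.8],
)

```text
clock: 5.42
position: [0.6183, -0.0887, 0.1605]
ee_rot: [-1.57, -0.0, 2.354]
contact_force: [-1.7, 0.3, -2.2]
opening: 0.0413
```

step_arm(
  rot=[
    [0,0,0],
    [0,0,0],
  ],
  translation=[
    [0,0.02,0],
    [0,0,0],
  ],
  grip=[0.8,0.8],
)

```text
clock: 5.68
position: [0.6146, -0.0864, 0.1389]
ee_rot: [-1.566, -0.004, 2.356]
contact_force: [-0.3, 0.7, -0.9]
opening: 0.041
```

```bash
python3 -c "
from h import *
cap('side','side5');cap('top','top5')
crop('side5',200,110,300,210,6,'s5');crop('top5',250,120,350,220,6,'t5')
go(.6175,-.0865,.14)"
```

```text
t 5.775 pos [ 0.6164 -0.0861  0.1418] rot [-8.9920e+01 -4.0000e-02  1.3507e+02] F [ 0.04  0.63 -1.1 ] open 0.0409
tool delta [-0.0011  0.0018 -0.0005] rotfix deg [-0.08  0.    0.04]
```

View pics/s5.png

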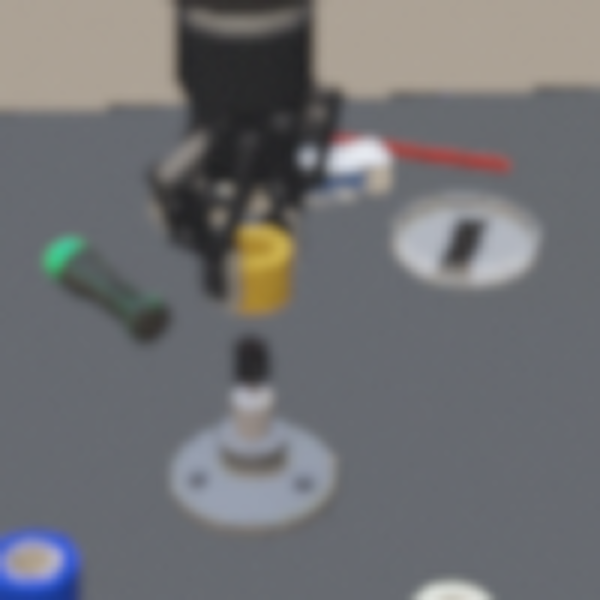

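View pics/t5.png

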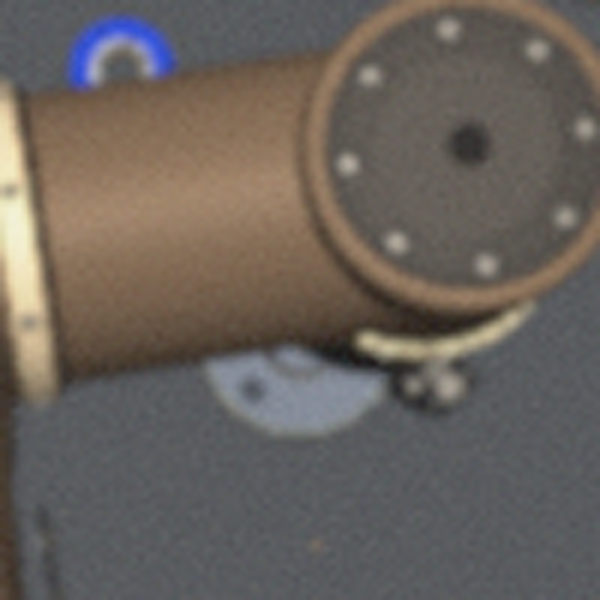

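```bash
cat > fit.py <<'E'
from h import *
def sil(c,C,r,z0,z1,S=8,box=None):
    # supersampled coverage mask of vertical cylinder, in box (u0,v0,u1,v1)
    u0,v0,u1,v1=box; a=np.linspace(0,2*np.pi,60,endpoint=False)
    P=[proj(c,[C[0]+r*np.cos(t),C[1]+r*np.sin(t),z]) for z in(z0,z1) for t in a]
    h=cv2.convexHull(np.array(P,np.float32)).reshape(-1,2)
    m=np.zeros(((v1-v0)*S,(u1-u0)*S),np.uint8)
    cv2.fillPoly(m,[np.round(((h-[u0,v0]+.5)*S-.5)).astype(np.int32)],255)
    m=cv2.resize(m.astype(np.float32)/255,(u1-u0,v1-v0),interpolation=cv2.INTER_AREA)
    return cv2.GaussianBlur(m,(0,0),0.9)
def sat(c,box):
    u0,v0,u1,v1=box; p=c['pixels'].astype(float)[v0:v1,u0:u1]
    return (p[...,0]-p[...,2])  # yellow-ness R-B
E
python3 - <<'E'
from fit import *
from scipy.optimize import minimize
t=load('top0'); s=load('side0'); s5=load('side5')
# brass
def cost(c,box,z0,C,msk=None,hole=True):
    w=sat(c,box); m=sil(c,C,.021,z0,z0+.032,box=box)
    k=np.ones_like(w,bool) if msk is None else msk
    A=np.c_[m[k],np.ones(k.sum())]; x,res,_,_=np.linalg.lstsq(A,w[k],rcond=None)
    return ((A@x-w[k])**2).sum()
for n,c,box,z0 in(('top',t,(215,220,246,250),0),('side',s,(290,208,318,236),0)):
    r=minimize(lambda C:cost(c,box,z0,C),[.438,.117],method='Nelder-Mead',options=dict(initial_simplex=[[.438,.117],[.445,.117],[.438,.124]])); print(n,r.x,r.fun)
# foot fit: greyness vs table. brightness
def bright(c,box):
    u0,v0,u1,v1=box; return c['pixels'].astype(float)[v0:v1,u0:u1].sum(2)
def fcost(c,box,C,r,z0,z1,sel=None):
    w=bright(c,box); m=sil(c,C,r,z0,z1,box=box); k=np.ones_like(w,bool) if sel is None else sel
    A=np.c_[m[k],np.ones(k.sum())]; x=np.linalg.lstsq(A,w[k],rcond=None)[0]; return ((np.clip(abs(A@x-w[k]),0,60))**2).sum()
for n,c,box in(('top',t,(277,155,325,197)),('side',s,(222,175,262,203))):
    r=minimize(lambda C:fcost(c,box,C,.05,0,.014),[.6175,-.0865],method='Nelder-Mead',options=dict(initial_simplex=[[.6175,-.0865],[.625,-.0865],[.6175,-.08]])); print('foot',n,r.x,r.fun)
for n,c,box in(('topknob',t,(294,165,310,180)),('sideknob',s,(235,164,249,174))):
    r=minimize(lambda C:fcost(c,box,C,.0105,.078,.104),[.6175,-.0865],method='Nelder-Mead',options=dict(initial_simplex=[[.6175,-.0865],[.625,-.0865],[.6175,-.08]])); print(n,r.x,r.fun)
E
```

```text
top [0.43888721 0.11696905] 377179.4274128652
side [0.43717856 0.11654091] 10290.908192905546
foot top [ 0.61851478 -0.08760783] 1002285.6564218238
foot side [ 0.61759912 -0.09397776] 728822.3882404375
topknob [ 0.61784236 -0.08771366] 125626.20030842588
sideknob [ 0.61688156 -0.08125783] 32813.05394253736
```

```bash
python3 - <<'E'
from fit import *
s5=load('side5')
# local: sleeve now; mask excluding finger (crop x<240 => u<240), fit z offset known bottom=.1418-.003
p=monitor.get_state()['position']; print(p)
box=(241,140,256,166); w=sat(s5,box); 
from scipy.optimize import minimize
for z0 in(.136,.1388,.141):
  def cost(C):
    m=sil(s5,[C[0],C[1]],.021,z0,z0+.032,box=box); A=np.c_[m.ravel(),np.ones(m.size)]; x=np.linalg.lstsq(A,w.ravel(),rcond=None)[0]; return ((A@x-w.ravel())**2).sum()
  r=minimize(cost,[.617,-.087],method='Nelder-Mead',options=dict(initial_simplex=[[.617,-.087],[.622,-.087],[.617,-.08]])); print(z0,r.x,r.fun)
go(.618,-.0877,.112)
E
```

```text
[ 0.61640598 -0.08609191  0.14176647]
0.136 [ 0.61387181 -0.08951946] 23183.48960752406
0.1388 [ 0.61461719 -0.08522266] 22615.924324427462
0.141 [ 0.61494211 -0.08145043] 22368.695523987917
t 5.775 pos [ 0.6164 -0.0861  0.1418] rot [-8.9920e+01 -4.0000e-02  1.3507e+02] F [ 0.04  0.63 -1.1 ] open 0.0409
tool delta [-0.0023  0.0298 -0.    ] rotfix deg [-0.08  0.    0.04]
```

step_arm(
  rot=[
    [0,0,0],
    [0,0,0],
    [0,0,0],
    [0,0,0],
  ],
  translation=[
    [-0.002,0.018,0],
    [0,0,0],
    [0,0,0],
    [0,0,0],
  ],
  grip=[0.8,0.8,0.8,0.8],
)

```text
clock: 6.28
position: [0.6184, -0.0874, 0.1248]
ee_rot: [-1.571, 0.001, 2.357]
contact_force: [-0.3, 0.8, -1.9]
opening: 0.0411
```

```bash
python3 - <<'E'
from fit import *
go(.618,-.0877,.112)
s5=cap('side','side6');cap('side','side7')
go(.618,-.0877,.112)
crop('side6',215,130,275,190,10,'s6')
p=monitor.get_state()['position'];z0=p[2]-.003
from scipy.optimize import minimize
i=load('side0')
for c,box,z0,n in((s5,(241,144,256,172),z0,'now'),):
  w=sat(c,box)
  def cost(C):
    m=sil(c,[C[0],C[1]],.021,z0,z0+.032,box=box); A=np.c_[m.ravel(),np.ones(m.size)]; x=np.linalg.lstsq(A,w.ravel(),rcond=None)[0]; return ((A@x-w.ravel())**2).sum()
  r=minimize(cost,[.617,-.087],method='Nelder-Mead',options=dict(initial_simplex=[[.617,-.087],[.622,-.087],[.617,-.08]])); print(z0,r.x,r.fun)
E
```

```text
t 6.275 pos [ 0.6184 -0.0874  0.1248] rot [-9.0030e+01  3.0000e-02  1.3507e+02] F [-0.26  0.75 -1.93] open 0.0411
tool delta [0.0001 0.0128 0.0005] rotfix deg [ 0.03  0.   -0.03]
t 6.375 pos [ 0.6183 -0.0874  0.1247] rot [-9.0030e+01  2.0000e-02  1.3506e+02] F [ 0.28 -0.21 -1.71] open 0.0413
tool delta [-0.      0.0127  0.0004] rotfix deg [ 0.03  0.   -0.02]
0.12171589682115323 [ 0.61781121 -0.0896719 ] 14871.579871348844
```

View pics/s6.png

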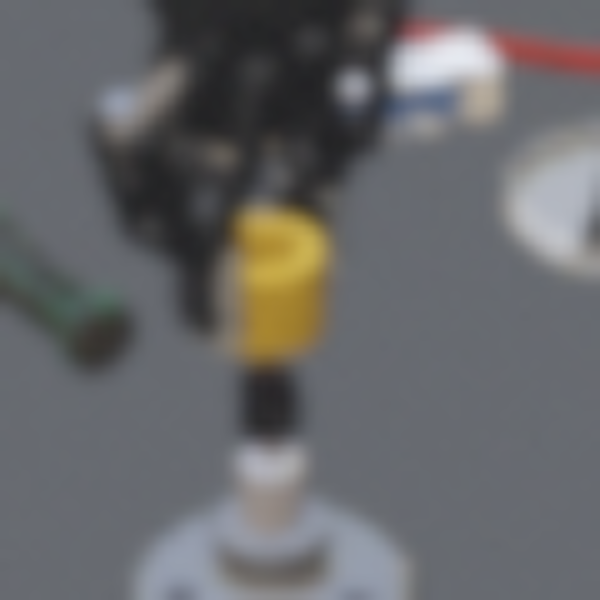

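step_arm(
  rot=[
    [0,0,0],
    [0,0,0],
    [0,0,0],
    [0,0,0],
    [0,0,0],
  ],
  translation=[
    [0.0003,0.01,0.0003],
    [0,0.007,0],
    [0,0.007,0],
    [0,0.007,0],
    [0,0,0],
  ],
  grip=[0.8,0.8,0.8,0.8,0.8],
)

```text
clock: 7.0
position: [0.6172, -0.0875, 0.0924]
ee_rot: [-1.57, -0.001, 2.357]
contact_force: [-0.1, -0.0, -0.4]
opening: 0.0412
```

```bash
python3 - <<'E'
from fit import *
cap('side','side8')
go(.6178,-.0877,.0435)
crop('side8',215,130,275,190,10,'s8')
E
```

```text
t 7.05 pos [ 0.6175 -0.0875  0.093 ] rot [-8.9970e+01 -2.0000e-02  1.3506e+02] F [-0.3  -0.28 -0.84] open 0.0411
tool delta [-0.0003  0.0495 -0.0001] rotfix deg [-0.03  0.    0.02]
```

View pics/s8.png

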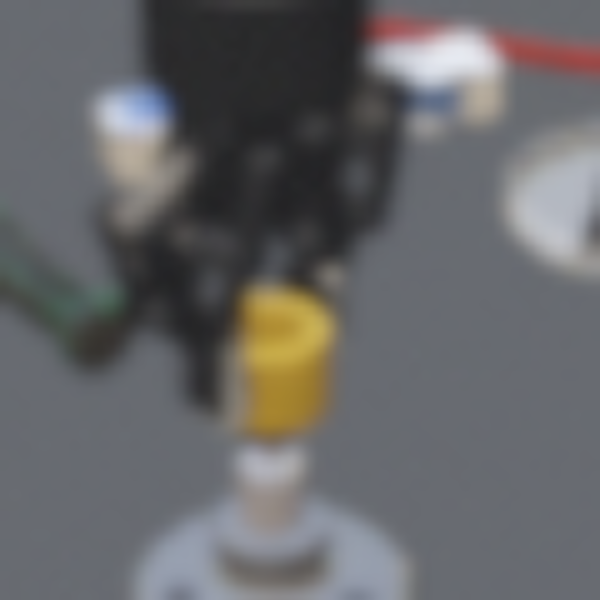

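step_arm(
  rot=[
    [0,0,0],
    [0,0,0],
    [0,0,0],
    [0,0,0],
    [0,0,0],
    [0,0,0],
  ],
  translation=[
    [0,0.007,0],
    [0,0.007,0],
    [0,0.007,0],
    [0,0.006,0],
    [0,0.005,0],
    [0,0,0],
  ],
  grip=[0.8,0.8,0.8,0.8,0.8,0.8],
)

```text
clock: 7.8
position: [0.6174, -0.0875, 0.0608]
ee_rot: [-1.57, -0.001, 2.357]
contact_force: [0.9, -0.8, -0.9]
opening: 0.0414
```

```bash
python3 - <<'E'
from fit import *
cap('side','side9')
go(.6178,-.0877,.0435)
crop('side9',215,130,275,190,10,'s9')
E
```

```text
t 7.85 pos [ 0.6176 -0.0875  0.0612] rot [-8.9980e+01 -1.0000e-02  1.3506e+02] F [ 1.04  0.47 -1.04] open 0.0411
tool delta [-0.0003  0.0177  0.    ] rotfix deg [-0.02  0.    0.01]
```

View pics/s9.png

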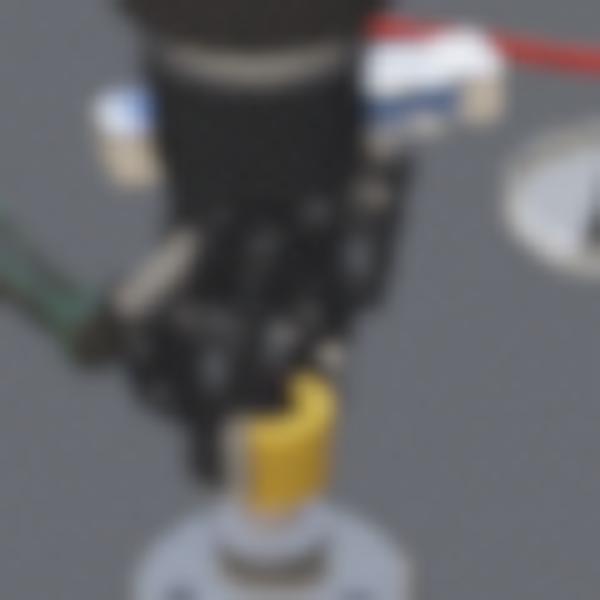

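step_arm(
  rot=[
    [0,0,0],
    [0,0,0],
    [0,0,0],
    [0,0,0],
    [0,0,0],
  ],
  translation=[
    [0,0.006,0],
    [0,0.005,0],
    [0,0.004,0],
    [0,0.0025,0],
    [0,0,0],
  ],
  grip=[0.8,0.8,0.8,0.8,0.8],
)

```text
clock: 8.48
position: [0.6176, -0.0875, 0.0437]
ee_rot: [-1.571, -0.0, 2.357]
contact_force: [0.1, 0.5, -1.1]
opening: 0.041
```

```bash
python3 - <<'E'
from fit import *
cap('side','side10')
go(.6178,-.0877,.0435)
crop('side10',215,130,275,190,10,'s10')
E
```

```text
t 8.525 pos [ 0.6177 -0.0875  0.0438] rot [-89.99  -0.   135.06] F [ 0.63  0.15 -1.  ] open 0.0411
tool delta [-0.0003  0.0003  0.0001] rotfix deg [-0.01  0.    0.  ]
```

View pics/s10.png

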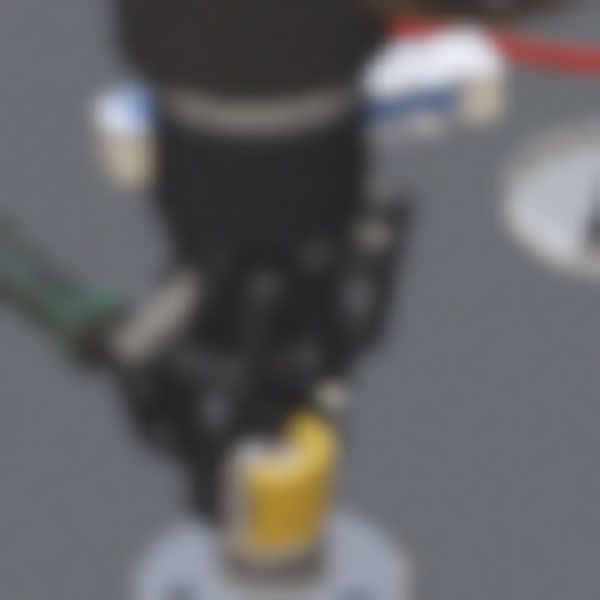

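step_arm(
  rot=[
    [0,0,0],
    [0,0,0],
    [0,0,0],
  ],
  translation=[
    [0,0.0008,0],
    [0,0,0],
    [0,0,0],
  ],
  grip=[0.8,0.8,0.8],
)

```text
clock: 8.9
position: [0.6178, -0.0874, 0.0433]
ee_rot: [-1.571, 0.0, 2.357]
contact_force: [-1.0, -0.7, -0.3]
opening: 0.0411
```

step_arm(
  rot=[
    [0,0,0],
    [0,0,0],
    [0,0,0],
    [0,0,0],
    [0,0,0],
  ],
  translation=[
    [0,0.0006,0],
    [0,0,0],
    [0,0,0],
    [0,0,0],
    [0,0,0],
  ],
  grip=[0.8,0.5,0.45,0.3,0.2],
)

```text
clock: 9.52
position: [0.6177, -0.0875, 0.0423]
ee_rot: [-1.571, -0.0, 2.357]
contact_force: [0.4, 0.2, -0.2]
opening: 0.0684
```

```bash
python3 - <<'E'
from fit import *
cap('side','side11')
go(.6178,-.0877,.095)
crop('side11',215,130,275,190,10,'s11')
E
```

```text
t 9.575 pos [ 0.6176 -0.0875  0.0423] rot [-8.9990e+01 -1.0000e-02  1.3505e+02] F [-0.17  0.6  -0.23] open 0.068
tool delta [-0.0003 -0.0527  0.    ] rotfix deg [-0.01  0.    0.01]
```

View pics/s11.png

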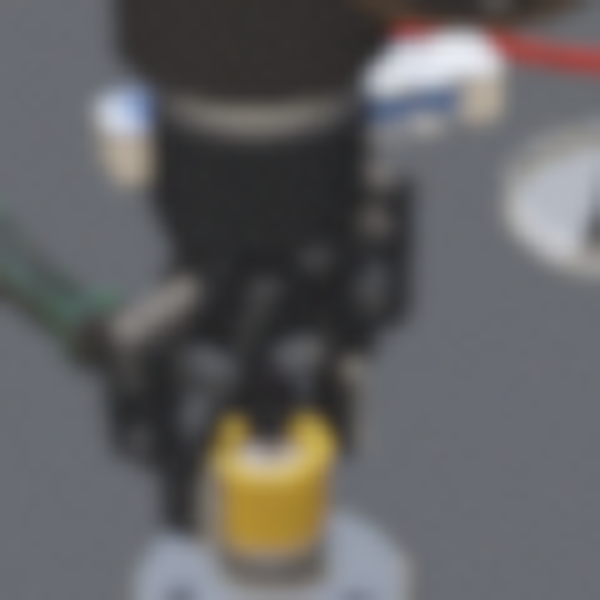

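step_arm(
  rot=[
    [0,0,0],
    [0,0,0],
    [0,0,0],
    [0,0,0],
  ],
  translation=[
    [0,-0.01,0],
    [0,-0.012,0],
    [0,-0.0115,0],
    [0,0,0],
  ],
  grip=[0.2,0.2,0.2,0.2],
)

```text
clock: 10.07
position: [0.6186, -0.0874, 0.0776]
ee_rot: [-1.573, 0.002, 2.357]
contact_force: [0.5, 0.3, -0.7]
opening: 0.0681
```

```bash
python3 - <<'E'
from fit import *
c=cap('side','side12')
go(.6178,-.0877,.076)
crop('side12',215,130,275,190,10,'s12')
from scipy.optimize import minimize
box=(232,165,254,192)
w=sat(c,box)
def cost(C):
    m=sil(c,[C[0],-.088],.021,C[1],C[1]+.032,box=box); A=np.c_[m.ravel(),np.ones(m.size)]; x=np.linalg.lstsq(A,w.ravel(),rcond=None)[0]; return ((A@x-w.ravel())**2).sum()
r=minimize(cost,[.617,.04],method='Nelder-Mead',options=dict(initial_simplex=[[.617,.04],[.622,.04],[.617,.045]])); print('x, bottom z',r.x,r.fun)
E
```

```text
t 10.125 pos [ 0.6181 -0.0874  0.0768] rot [-9.0080e+01  5.0000e-02  1.3506e+02] F [-0.45 -0.14 -0.28] open 0.0684
tool delta [-0.      0.0008  0.0004] rotfix deg [ 0.08  0.   -0.05]
x, bottom z [0.61750715 0.03816988] 184356.0782412042
```

View pics/s12.png

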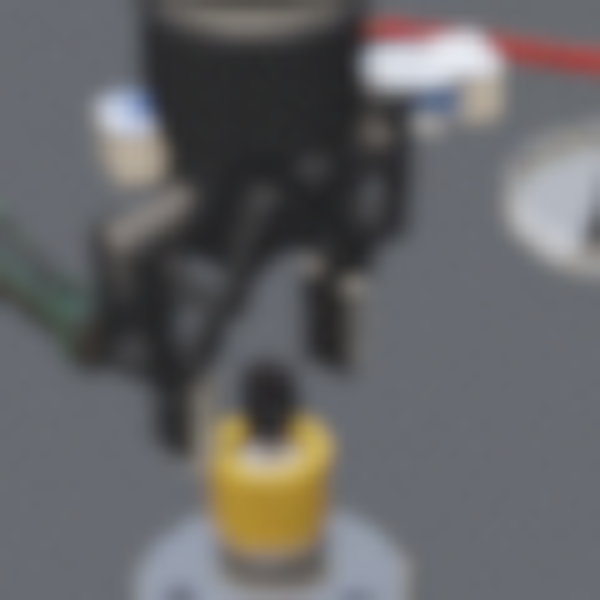

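step_arm(
  rot=[
    [0,0,0],
    [0,0,0],
    [0,0,0],
    [0,0,0],
    [0,0,0],
    [0,0,0],
    [0,0,0],
  ],
  translation=[
    [0,0.0005,0],
    [0,0,0],
    [0,0,0],
    [0,0,0],
    [0,0,0],
    [0,0,0],
    [0,0,0],
  ],
  grip=[0.4,0.6,0.8,1,1,1,1],
  newtons=80,
)

```text
clock: 11.0
position: [0.618, -0.087, 0.0754]
ee_rot: [-1.572, 0.0, 2.357]
contact_force: [1.3, 5.5, -0.8]
opening: 0.019
```

```bash
python3 - <<'E'
from fit import *
c=cap('side','side13')
go(.6178,-.0877,.126)
crop('side13',215,130,275,190,10,'s13')
E
```

```text
t 11.05 pos [ 0.618  -0.087   0.0754] rot [-9.0040e+01  1.0000e-02  1.3506e+02] F [ 2.08  5.12 -0.38] open 0.0186
tool delta [-0.0003 -0.0506  0.0006] rotfix deg [ 0.04  0.   -0.01]
```

View pics/s13.png

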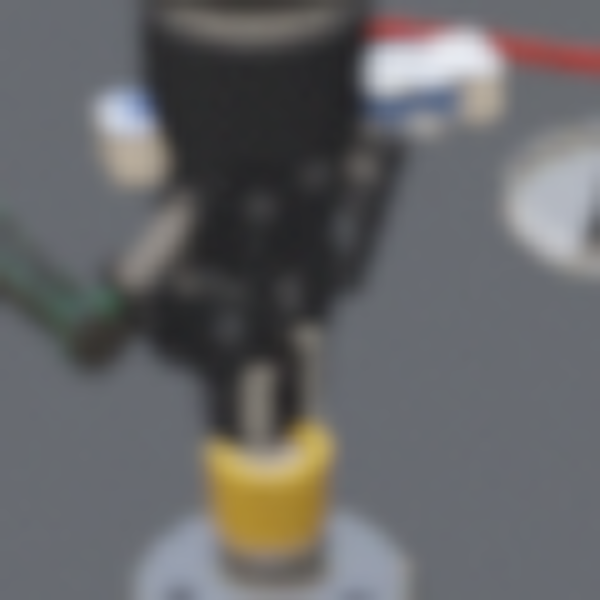

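step_arm(
  rot=[
    [0,0,0],
    [0,0,0],
    [0,0,0],
    [0,0,0],
    [0,0,0],
    [0,0,0],
  ],
  translation=[
    [0,-0.004,0],
    [0,-0.006,0],
    [0,-0.006,0],
    [0,-0.006,0],
    [0,-0.003,0],
    [0,0,0],
  ],
  grip=[1,1,1,1,1,1],
)

```text
clock: 11.8
position: [0.618, -0.087, 0.1]
ee_rot: [-1.572, -0.0, 2.357]
contact_force: [3.1, 4.3, -4.5]
opening: 0.0185
```

```bash
python3 - <<'E'
from fit import *
c=cap('side','side14')
go(.6178,-.0877,.1255)
crop('side14',215,130,275,190,10,'s14')
E
```

```text
t 11.85 pos [ 0.618 -0.087  0.1  ] rot [-90.05  -0.   135.05] F [ 3.83  5.   -5.21] open 0.0183
tool delta [-0.0004 -0.0255  0.0006] rotfix deg [ 0.05 -0.    0.  ]
```

View pics/s14.png

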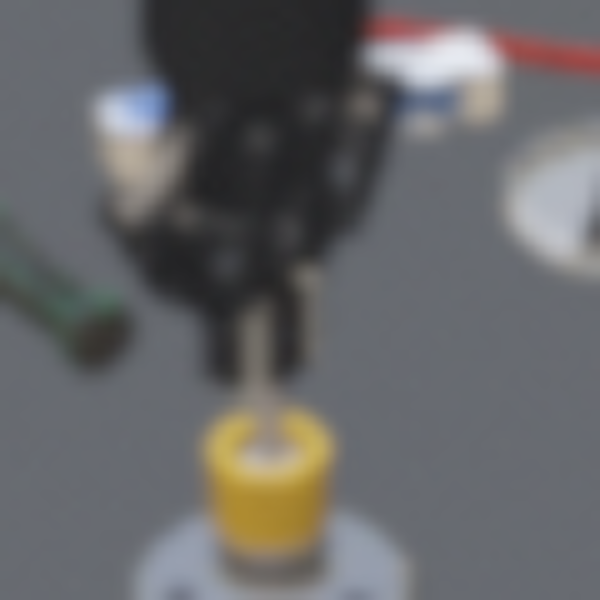

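step_arm(
  rot=[
    [0,0,0],
    [0,0,0],
    [0,0,0],
    [0,0,0],
    [0,0,0],
    [0,0,0],
    [0,0,0],
  ],
  translation=[
    [0,-0.004,0],
    [0,-0.006,0],
    [0,-0.006,0],
    [0,-0.006,0],
    [0,-0.0035,0],
    [0,0,0],
    [0,0,0],
  ],
  grip=[1,1,1,1,1,1,1],
)

```text
clock: 12.72
position: [0.6179, -0.087, 0.125]
ee_rot: [-1.571, -0.0, 2.357]
contact_force: [4.7, 3.7, -6.8]
opening: 0.0182
```

```bash
python3 - <<'E'
from fit import *
c=cap('side','side15');cap('top','top15')
go(.6178,-.0877,.1255)
crop('side15',215,130,275,190,10,'s15');crop('side15',230,150,260,185,16,'s15b')
E
```

```text
t 12.825 pos [ 0.6179 -0.087   0.125 ] rot [-9.0040e+01 -2.0000e-02  1.3504e+02] F [ 4.72  3.76 -6.79] open 0.0184
tool delta [-0.0004 -0.0005  0.0006] rotfix deg [ 0.04 -0.    0.02]
```

View pics/s15.png

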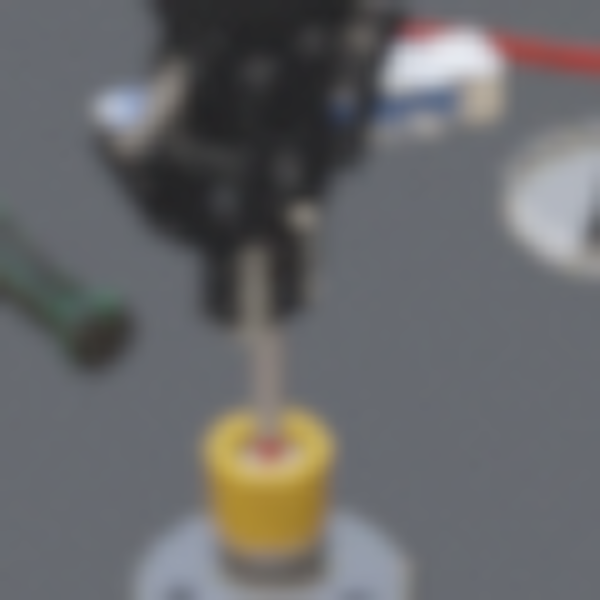

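View pics/s15b.png

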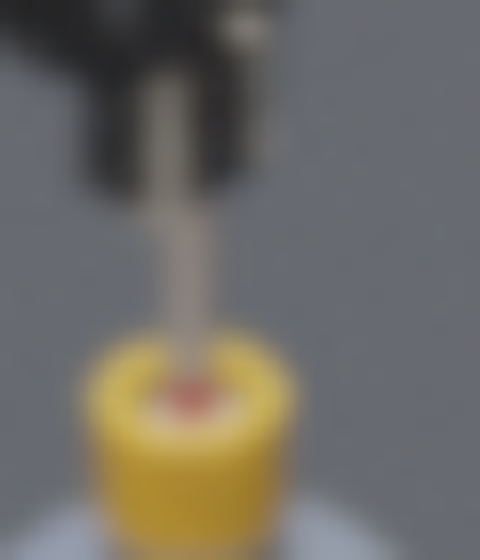

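```bash
python3 - <<'E'
from fit import *
c=load('side15')
for z in(.068,.072,.076): print(z,proj(c,[.6177,-.0877+.004,z]))
print('sleeve top ring', proj(c,[.6177,-.0877,.072]))
p=c['pixels'].astype(int)
for v in range(168,182): print(v,[int(p[v,u,0]-p[v,u,1]) for u in range(236,248)], [tuple(map(int,p[v,u])) for u in(241,242)])
c=load('side12');r=sat(c,(225,160,260,195))
E
```

```text
0.068 [241.30120292 175.58151509]
0.072 [241.27888671 174.6434345 ]
0.076 [241.25648993 173.70177457]
sleeve top ring [241.19776081 173.98587915]
168 [-4, -2, -2, 0, 4, 9, 7, 3, -1, -2, -3, -3] [(138, 129, 125), (132, 125, 121)]
169 [-3, -3, -2, 0, 5, 8, 7, 5, -1, -2, -3, -4] [(138, 130, 126), (133, 126, 121)]
170 [-2, 0, 3, 5, 7, 9, 9, 8, 7, 4, 0, -1] [(141, 132, 126), (139, 130, 122)]
171 [3, 10, 14, 15, 13, 12, 12, 16, 17, 15, 9, 1] [(150, 138, 125), (149, 137, 120)]
172 [11, 18, 21, 21, 20, 15, 17, 22, 23, 21, 17, 9] [(156, 141, 121), (157, 140, 117)]
173 [17, 22, 25, 26, 27, 27, 28, 29, 27, 25, 21, 16] [(158, 131, 112), (158, 130, 108)]
174 [20, 23, 25, 28, 37, 50, 49, 36, 26, 23, 23, 19] [(164, 114, 101), (163, 114, 99)]
175 [22, 25, 23, 24, 33, 49, 48, 33, 23, 23, 24, 21] [(178, 129, 113), (177, 129, 109)]
176 [23, 26, 25, 23, 25, 34, 33, 26, 24, 24, 26, 22] [(196, 162, 125), (196, 163, 122)]
177 [25, 29, 27, 26, 26, 29, 28, 26, 27, 28, 28, 21] [(202, 173, 108), (201, 173, 106)]
178 [25, 32, 32, 30, 30, 30, 30, 30, 31, 32, 29, 21] [(188, 158, 75), (187, 157, 73)]
179 [24, 31, 34, 34, 34, 34, 34, 33, 33, 33, 30, 21] [(174, 140, 53), (173, 139, 53)]
180 [23, 31, 34, 34, 35, 35, 34, 34, 33, 33, 29, 20] [(170, 135, 48), (168, 134, 47)]
181 [19, 30, 34, 34, 35, 34, 34, 33, 33, 32, 29, 16] [(169, 135, 47), (167, 133, 46)]
```

step_arm(
  rot=[
    [0,0,0],
    [0,0,0],
    [0,0,0],
    [0,0,0],
    [0,0,0],
    [0,0,0],
    [0,0,0],
    [0,0,0],
  ],
  translation=[
    [0,-0.0004,0],
    [0,0,0],
    [0,0,0],
    [0,0,0],
    [0,0,0],
    [0,0,0],
    [0,0,0],
    [0,0,0],
  ],
  grip=[1,1,1,1,1,1,1,1],
)

```text
clock: 13.82
position: [0.6179, -0.087, 0.1253]
ee_rot: [-1.571, -0.0, 2.357]
contact_force: [4.3, 4.4, -6.9]
opening: 0.0188
```

```bash
python3 - <<'E'
from fit import *
A=load('side15')['pixels'].astype(int); c=cap('side','side16'); p=c['pixels'].astype(int)
for v in range(172,178): print(v,[int(q[v,u,0]-q[v,u,1]) for q in(A,p) for u in(240,241,242,243)])
go(.6178,-.0877,.1255)
from scipy.optimize import minimize
box=(232,175,254,192); w=sat(c,box)
def cost(C):
    m=sil(c,[C[0],-.088],.021,C[1],C[1]+.032,box=box); A=np.c_[m.ravel(),np.ones(m.size)]; x=np.linalg.lstsq(A,w.ravel(),rcond=None)[0]; return ((A@x-w.ravel())**2).sum()
print(minimize(cost,[.617,.04],method='Nelder-Mead',options=dict(initial_simplex=[[.617,.04],[.622,.04],[.617,.045]])).x)
t0=load('top0')['pixels'].astype(int); t=cap('top','top16')['pixels'].astype(int)
d=abs(t-t0).sum(2)>90; cv2.imwrite('pics/d16.png',np.vstack([d.astype(np.uint8)*255])); cv2.imwrite('pics/t16.png',t[:,:,::-1].astype(np.uint8))
crop('side16',215,130,275,190,10,'s16')
E
```

```text
172 [20, 15, 17, 22, 19, 15, 17, 22]
173 [27, 27, 28, 29, 26, 27, 27, 28]
174 [37, 50, 49, 36, 37, 49, 49, 36]
175 [33, 49, 48, 33, 33, 49, 49, 32]
176 [25, 34, 33, 26, 26, 34, 33, 26]
177 [26, 29, 28, 26, 26, 28, 28, 27]
t 13.875 pos [ 0.618  -0.087   0.1253] rot [-9.0040e+01 -2.0000e-02  1.3504e+02] F [ 5.29  3.81 -7.21] open 0.0181
tool delta [-0.0004 -0.0002  0.0006] rotfix deg [ 0.04 -0.    0.02]
[0.61748283 0.03969602]
```

View pics/d16.png

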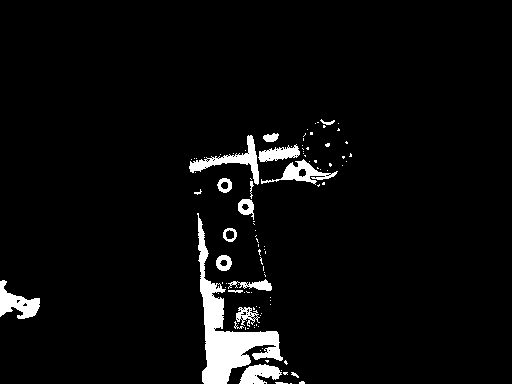

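View pics/s16.png

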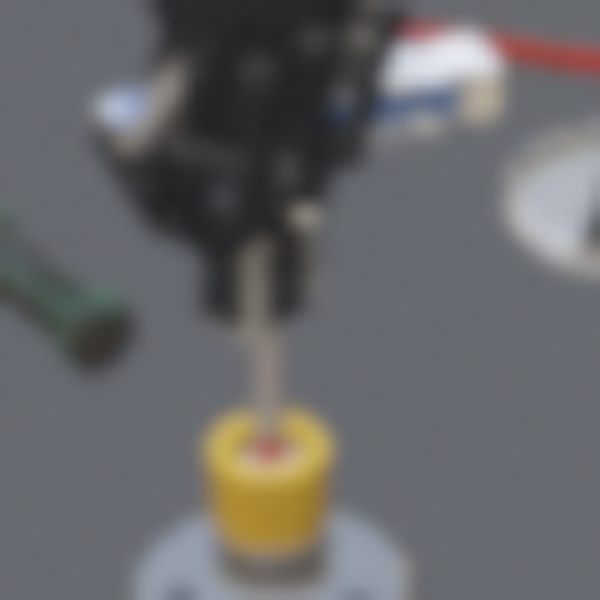

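Nothing has moved in the last second: the band is at row 174.5 (174.6 predicted), the pull is 7 N and the tool has risen 49.9 mm. The sleeve's underside measures z = 39.7 mm. Handing in.

```bash
python3 -c "
from rig import job
print(job.finish_job())"
```

```text
the job is handed in; nothing more can be done
None
```

I slid the tall brass sleeve over the knob and tube until it sat on the shoulder, then let go. I then gripped the black knob at 80 N, pulled the plunger up about 50 mm, and handed the job in while still holding it at about 14 s. No verdict was reported.

**Last checks:**
- **Sleeve:** it fits in the side picture with its underside at z = 39.7 mm (40 expected) and x within about 1 mm of the stand axis. Its y position could not be checked in the end, because the arm hid it from the top camera.
- **Extension:** the tool rose 49.9 mm from where it gripped the knob. The downward pull read 6.9–7.2 N, against about 7 N expected at 50 mm.
- **Red band:** it is centred near row 174.5 in the side picture, against 174.6 predicted for level with the sleeve's top edge. The picture is only good to about 2 mm here.
- **Stillness:** the band did not shift between pictures 1 s apart, so I saw no slip.
- **Bystanders:** the visible part of the top picture shows nothing else moved. The area under the arm, which includes the short sleeve, the jasper and part of the blue tape, could not be compared. The fingers never went near them at table height.

**Disagreements:**
- The side and top views put the stand up to 6 mm apart in y. I used the top view, and the sleeve went on without any noticeable contact force.
- A steady sideways force of about 6 N remains on the gripped knob, so the grip is slightly off centre. The stand's guide carries it.

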